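# Prop the sprung catch open and take out the bone blank

## Task

The bone blank in the holding jig is kept down by a sprung catch. Take the thick tapered peg out of its stand and push it, foot down, between the jig's post and the catch so that the catch stays wedged open, and let go of it; then lift the blank out and stand it upright in the round white dish, setting it down rather than dropping it. Leave the peg standing in the jig, holding the catch open.

Things in the scene. Friction and masses are not known exactly. Their poses are not given: they have to be found in the camera images.
- peg_mid (a point): Middle of thick wooden peg: round, upright, 34 mm wide, 120 long, lowest 34 mm tapering to a 10 mm foot. Stands 20 mm deep in a 40 mm high block, one of three; the others hold a 16 mm peg and a ball-topped stick. In the gap keep its axis 1-6 mm to +x of the catch point's shut position and push straight down 3-12 N until the foot meets the jig's base, 12 mm up. Fingers on the catch's +y, -y sides.
- catch (a point): Steel catch: centre top edge (72 mm up) of its plumb face. Moves with it. x: opening direction, level, away from the blank; z up. Shut, the gap to the jig's fixed post is 16 mm (post face at x -16); above z 0 both faces, 40 wide, lean 25 deg apart, 34 mm high. Spring 3-5 N, travel 30 mm, 18 with peg home. Catch bars run beside the gap, y 30 to 38 and -30 to -38, top z 0. Gap floor: the base.
- blank_mid (a point): Centre of the bone blank in the jig: upright, round, 40 mm wide, 50 high, 100 g. Stands on the jig's base plate (12 mm thick) in a loose ring 8 mm high, 102 mm to -x of the catch's shut face. The catch's tongue, 24 wide, 8 thick, lies 2 mm above its top, 12 mm over its edge when shut. Grip with fingers on the catch's +y and -y sides, tips over 22 mm above the table. Other bones are stock.
- dish: Round shallow white dish, fixed on the table: 160 mm across the rim, 18 mm high, flat inner floor 140 mm across and 6 mm above the table. Origin: centre of its underside.
Not all that is in view belongs to the job. What is shaped like the part that bears blank_mid but red is not meant.

How it is judged:
By the outcome, as a careful person would: the job done as asked, in the order asked, and still so for the second after the job is handed in, with the robot touching nothing.
It also fails if it takes over 54 s, if anything falls off the work surface, if the arm or the gripper's body presses on something with over 40 N, if the wrist force passes 120 N, or if a joint passes its speed limit or range.

## Robot

A 6-joint arm with a two-finger parallel gripper is mounted at the origin on the work surface. World frame = base frame: x ahead of the robot, y to its left, z up, the work surface at z = 0. Lengths are in m, angles in rad, forces in N, time in s.
With the tool pointing down it reaches from about 0.425 to 0.95 m from the base axis. Payload 3.5 kg.
Tool frame: the origin (TCP) lies on the centre line of the jaws, within the pads' length; the fingertips stand 11 mm ahead of it and the grasp point (between the pads) lies 8 mm behind it; z points along the fingers, y is the line along which they close (so a half turn about z gives the same grasp; the last joint's range is limited). The gripper opens to 85 mm and grips with 20 to 120 N. Pads are 22 mm wide; open, the fingers measure 114 mm over their backs; the gripper's body (76 mm by 85 mm) begins 54 mm behind the grasp point. The pads swing forward as they close: fully open they stand 13 mm farther back than shut.
Start: joints at [-1.453, 0.286, 1.577, -0, 1.279, -0.15], TCP at [0.179, -0.651, 0.242] pointing down, gripper open.
Joint ranges: [-2.77, 2.77], [-0.9, 2.22], [0.21, 2.48], [-1.53, 4.67], [0.24, 2.81], [-2.84, 2.84]. Speed limits (rad/s): [2.79, 2.79, 3.14, 3.14, 3.14, 3.14].

## Interface

Orientations are given as a unit quaternion [x, y, z, w].
In Python, from plant import ctrl gives the robot as it stands.
- The arm moves only by the tool step_arm, never from a script. Its argument "motion" is a list of rows, each an object with "offset": the shift along the tool's x, y, z in m, a list of three; "twist": the turn about the tool's z in degrees. A call has 1 to 12 rows; each row is the pose to reach, as a shift and turn from the pose commanded when the call began, along the tool's axes at that moment; what a row does not reach only later rows make up. A row lasts 1/10 s, in which the tool goes at most 50 mm and 8.59 degrees, less where a joint would pass 70% of its speed; a pose out of reach is approached as far as the arm can. A call with a gripper value outside its range is refused whole. "gripper" is the finger opening in m, from 0 to 0.0854, set as the call begins (left out, the last holds). The fingers move at their own pace and stop on an object; "grip_force" is the grip in N (left out, the last holds). Time passes only in rows, so rows that repeat a pose let the fingers close. It gives the time, the measured TCP pose, the force, the opening and the grip force at its end, in the units of the state.
- ctrl.get_state(): the state, without advancing time (a new reading comes with each control period).
- ctrl.read_camera(name): name is "scene" or "top" or "wrist"; returns the picture (384x512x3 uint8, blue, green, red); there is no depth.
- ctrl.calibration(name): a dict with "fx", "fy", "cx", "cy" (pixels), "k1" (the pictures are not rectified: a ray, as slopes to the right and down, at radius r is drawn at 1 + k1 r^2 times it, then the intrinsics apply), "cam_to_world" (4x4, takes a point from camera to world coordinates). Camera axes: x right, y up, looking along -z (the intrinsics and any distortion apply to the point x, -y, -z); pixel columns grow to the right and rows downward; lengths in m; the calibration is good to about 2 mm. A picture is of the moment at which its call begins: read the wrist's pose just before it. calibration takes no time and is no camera call; for the wrist camera it gives the pose at the moment of the call.
- ctrl.sign_off(): hands the job in; it is judged then, once.
The state is a dict: "time": time; "qpos": joint angles; "dq": joint speeds; "joint_efforts": joint torques, N m; "eef_pos": TCP position; "tcp_rot": TCP orientation; "contact_force": force on the tool from outside, world axes, zero at the start; "wrist_torque": the same for the moment, N m; "opening": opening from 0.0 (shut) to 1.0 (fully open); "finger_force": force on a finger pad.
Only numpy, scipy, OpenCV 4.12 (cv2) and the standard library are available. Lean on these libraries where they do the work, as an engineer would, in place of code of your own. Each camera call takes 0.05 s, during which the arm holds its last target. There are 200 camera calls.

## Working session

There is one attempt and no reset: what is moved stays moved. The work goes in short steps, Python scripts to look and compute and a tool call to move; the robot and the scene stay as the last step left them, time stands still between calls to the robot, and variables do not carry over. Pictures are saved under pics/ and viewed, at most 10 in all, crops included, and the job is handed in when it is done.

Besides the shell and the picture viewer there is one more tool, called as name(argument=value, ...), one argument or row to a line, values as JSON. step_arm: Moves the arm, as the interface text tells. Its arguments: {"type":"object","properties":{"motion":{"type":"array"},"gripper":{"type":"number"},"grip_force":{"type":"number"}},"required":["motion"]}

```bash
mkdir -p pics; ls
cat > h.py <<'E'
import numpy as np, cv2
from plant import ctrl
def ray(cal,u,v):
    x=(u-cal['cx'])/cal['fx'];y=(v-cal['cy'])/cal['fy'];r=np.hypot(x,y);a=r
    for _ in range(20): a=r/(1+cal['k1']*a*a)
    s=a/r if r>0 else 1
    T=np.array(cal['cam_to_world']);return T[:3,3],T[:3,:3]@np.array([x*s,-y*s,-1])
def atz(name,u,v,z,cal=None):
    o,d=ray(cal or ctrl.calibration(name),u,v);return o+d*(z-o[2])/d[2]
def proj(cal,p):
    T=np.array(cal['cam_to_world']);q=T[:3,:3].T@(np.array(p)-T[:3,3]);x,y=q[0]/-q[2],-q[1]/-q[2]
    k=1+cal['k1']*(x*x+y*y);return cal['cx']+cal['fx']*x*k,cal['cy']+cal['fy']*y*k
E
python3 - <<'E'
from h import *
for n in("top","scene"):
    c=ctrl.calibration(n);print(n,{k:(np.round(v,3).tolist()) for k,v in c.items()})
    im=ctrl.read_camera(n);cv2.imwrite(f"pics/{n}0_raw.png",im);cv2.imwrite(f"pics/{n}0.png",cv2.resize(im,(800,600),interpolation=cv2.INTER_CUBIC))
s=ctrl.get_state();print(s)
E
```

```text
pics
top {'fx': 438.326, 'fy': 438.326, 'cx': 251.602, 'cy': 186.229, 'k1': 0.022, 'cam_to_world': [[-0.006, 0.988, -0.154, 0.362], [-1.0, -0.007, -0.01, -0.021], [-0.011, 0.154, 0.988, 1.055], [0.0, 0.0, 0.0, 1.0]]}
scene {'fx': 426.293, 'fy': 426.293, 'cx': 258.951, 'cy': 191.458, 'k1': -0.086, 'cam_to_world': [[0.844, -0.4, 0.357, 0.888], [0.537, 0.614, -0.579, -0.591], [0.012, 0.68, 0.733, 0.808], [0.0, 0.0, 0.0, 1.0]]}
{'time': 0.1, 'qpos': array([-1.45301370e+00,  2.87107626e-01,  1.57803595e+00,  3.49515474e-05,
        1.27861023e+00, -1.50013818e-01]), 'dq': array([-0.00038156, -0.00328184, -0.00355322, -0.00116018,  0.00043859,
        0.00026277]), 'joint_efforts': array([ 8.11549344e-04, -4.07295978e+01, -2.93700135e+01, -1.32415053e-04,
        3.40992628e-03, -1.75452439e-07]), 'eef_pos': array([ 0.17856894, -0.65035706,  0.24106221]), 'tcp_rot': array([ 9.91049114e-01,  1.33493394e-01,  3.41408294e-05, -1.08016562e-03]), 'contact_force': array([-0.31677876, -0.22686045,  0.10736156]), 'wrist_torque': array([-0.01361665,  0.01259942,  0.00249744]), 'finger_force': 0.0, 'opening': 0.9989290165106324}
```

View pics/top0.png

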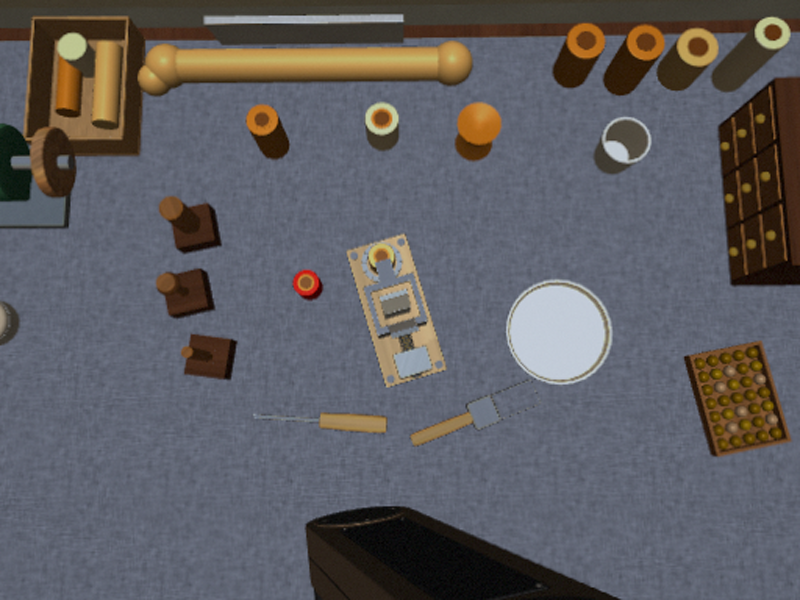

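View pics/scene0.png

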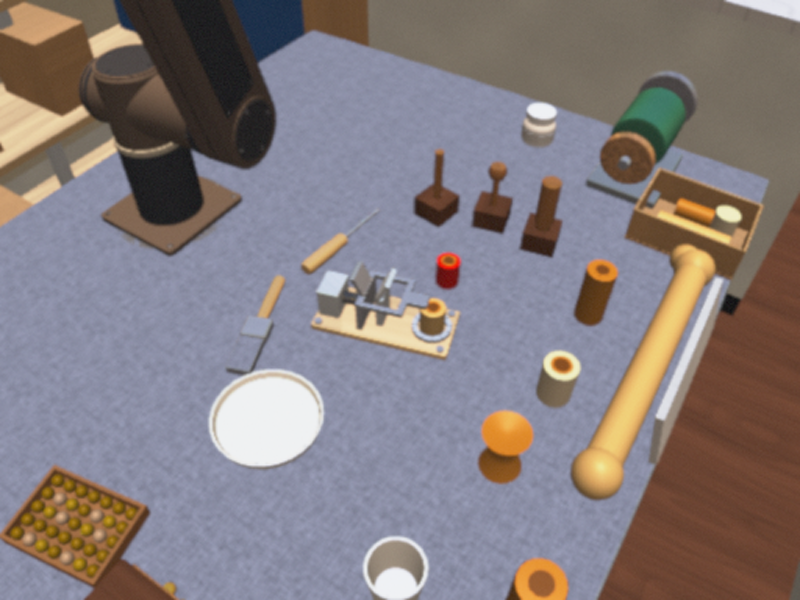

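The top view shows three stands on the left, with peg tops at (172,208), (168,282) and (187,352). In the scene view these are the thick plain peg at (548,205), the ball-topped stick at (493,190) and the thin peg at (437,185). The thick one matches the peg at the top view's (172,208). The blank is the bone in the jig at top (381,255); the red look-alike at (306,284) is not meant. I'll confirm both in one enlarged crop.

Run:
```python
from h import *
t=cv2.imread("pics/top0_raw.png");s=cv2.imread("pics/scene0_raw.png")
def c(im,x,y,w,h,k): return cv2.resize(im[y:y+h,x:x+w],(w*k,h*k),interpolation=cv2.INTER_CUBIC)
o=np.zeros((600,800,3),np.uint8)
a=c(t,218,146,70,104,5)[:520]; o[:520,:350]=a          # top jig x5 origin(218,146)
b=c(s,195,160,110,75,4); o[:300,355:795]=b             # scene jig x4 origin(195,160)
d=c(t,98,122,46,42,5); o[305:515,355:585]=d           # top peg x5 origin (98,122)
e=c(s,328,110,36,56,5); o[305:585,600:780]=e           # scene peg x5 origin (328,110)
cv2.imwrite("pics/crop1.png",o)
```

```text
(no output)
```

View pics/crop1.png

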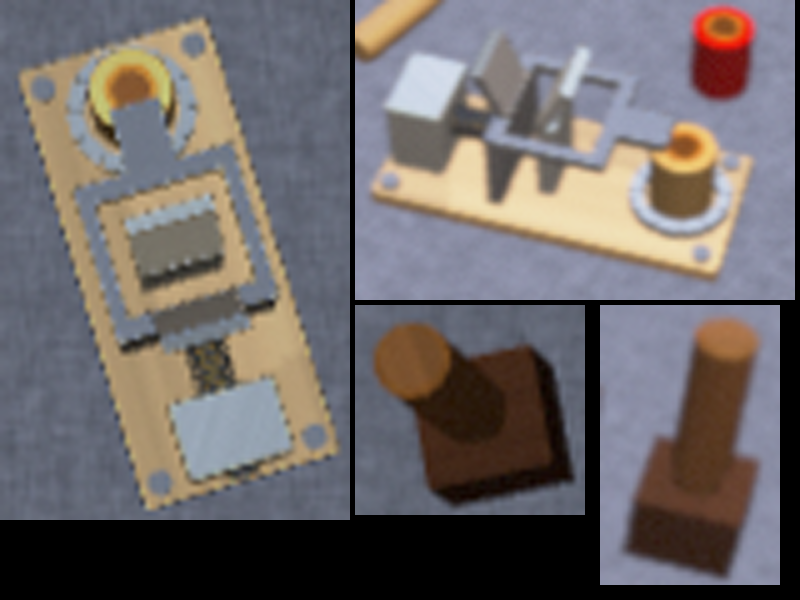

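The crops confirm both. The thick plain peg is in its stand, with its top at raw (109,133) in the top view. The blank is held under the catch's tongue, and the red one stands apart. Next I'll compute the poses.

```bash
cat > m.py <<'E'
from h import *
ct=ctrl.calibration("top");cs=ctrl.calibration("scene")
T=lambda u,v,ox=218,oy=146,k=5:((u+.5)/k-.5+ox,(v+.5)/k-.5+oy)
C=[atz("top",*T(*p),.012) for p in((20,72),(205,18),(338,455),(148,510))]
ax=((C[2]+C[3])-(C[0]+C[1]))/2;L=np.linalg.norm(ax);d=ax/L; 
d2=(C[0]-C[1]);d2/=np.linalg.norm(d2);print("len",L,"wid",np.linalg.norm(C[0]-C[1]),np.linalg.norm(C[2]-C[3]))
print("ang",np.degrees(np.arctan2(d[1],d[0])),"from short side",np.degrees(np.arctan2(d2[1],d2[0]))-90, np.degrees(np.arctan2(*( (C[3]-C[0])[[1,0]]))),np.degrees(np.arctan2(*( (C[2]-C[1])[[1,0]]))))
b=atz("top",*T(131.5,92),.062);mid=sum(C)/4
print("blank top",b,"offset from plate axis",np.cross(d,b-mid)[2],"plate mid",mid)
ring=atz("top",*T(132,108),.020);print("ring",ring)
ca=b+d*.102;print("catch",ca)
lat=np.array([-d[1],d[0],0])
for nm,x,y,z in(("catch z72 +y",0,.02,.072),("-y",0,-.02,.072),("catch top+y",.034*np.tan(np.radians(25)),.02,.106),("-y",.034*np.tan(np.radians(25)),-.02,.106),("post72+",-.016,.02,.072),("post72-",-.016,-.02,.072),("posttop+",-.0319,.02,.106),("posttop-",-.0319,-.02,.106)):
    p=ca+d*x+lat*y;p[2]=z;q=proj(ct,p);r=proj(cs,p);print(nm,"crop",[round((q[0]-218)*5+2),round((q[1]-146)*5+2)],"scene crop",[round((r[0]-195)*4+357),round((r[1]-160)*4+2)])
pg=atz("top",*T(58,56,98,122),.14);print("peg top",pg)
r=proj(cs,pg);print("scene crop",(r[0]-328)*5+602,(r[1]-110)*5+307)
dish=atz("top",559*.64,331*.64,.018);print("dish",dish)
r=proj(cs,[*dish[:2],.018]);print("dish scene800",r[0]/.64,r[1]/.64)
E
python3 m.py
```

```text
len 0.22049958493195626 wid 0.09391481662892749 0.09337475976267054
ang -163.8713292825919 from short side 16.193912902923117 -163.800639883371 -163.94174368942245
blank top [0.56823346 0.00593052 0.062     ] offset from plate axis 0.00067069975928645 plate mid [ 0.49616898 -0.01421072  0.012     ]
ring [0.56911888 0.00686226 0.02      ]
catch [ 0.47024815 -0.02240461  0.062     ]
catch z72 +y crop [237, 288] scene crop [508, 125]
-y crop [152, 313] scene crop [529, 78]
catch top+y crop [249, 313] scene crop [480, 78]
-y crop [161, 339] scene crop [503, 32]
post72+ crop [227, 254] scene crop [534, 130]
post72- crop [142, 279] scene crop [555, 84]
posttop+ crop [217, 209] scene crop [559, 96]
posttop- crop [130, 235] scene crop [580, 49]
peg top [0.62275139 0.29389493 0.14      ]
scene crop 725.8223022837764 337.2161820218518
dish [ 0.45986812 -0.26168149  0.018     ]
dish scene800 265.5750182731439 416.3892482421692
```

step_arm(
  motion=[
    {"offset":[0.035,-0.034,0]},
    {"offset":[0.07,-0.067,0]},
    {"offset":[0.105,-0.1,0]},
    {"offset":[0.14,-0.134,0]},
    {"offset":[0.175,-0.167,0]},
    {"offset":[0.21,-0.2,0]},
    {"offset":[0.245,-0.234,0]},
    {"offset":[0.28,-0.267,0]},
    {"offset":[0.315,-0.3,0]},
    {"offset":[0.35,-0.334,0]},
    {"offset":[0.385,-0.367,0]},
    {"offset":[0.423,-0.403,0]},
  ],
  gripper=0.085,
  grip_force=40,
)

```text
invalid input at $.motion[0]: expected keys offset, twist
```

step_arm(
  motion=[
    {"offset":[0.025,-0.039,0]},
    {"offset":[0.05,-0.078,0]},
    {"offset":[0.075,-0.117,0]},
    {"offset":[0.1,-0.156,0]},
    {"offset":[0.125,-0.195,0]},
    {"offset":[0.15,-0.234,0]},
    {"offset":[0.175,-0.273,0]},
    {"offset":[0.2,-0.312,0]},
    {"offset":[0.225,-0.351,0.01]},
    {"offset":[0.255,-0.39,0.02]},
    {"offset":[0.255,-0.39,0.04]},
    {"offset":[0.255,-0.39,0.04]},
  ],
)

```text
invalid input at $.motion[0]: expected keys offset, twist
```

```bash
cat >> h.py <<'E'
from scipy.spatial.transform import Rotation as Ro
D=np.array([-.9606,-.2778,0]);LAT=np.array([.2778,-.9606,0])
def go(p):
    s=ctrl.get_state();R=Ro.from_quat(s['tcp_rot']).as_matrix();y=R[:,1]
    tw=np.degrees(np.arctan2(np.cross(y,LAT)[2],y@LAT))
    print("t",round(s['time'],2),"tcp",s['eef_pos'].round(4),"F",s['contact_force'].round(1),"open mm",round(s['opening']*85.4,1),"ff",s['finger_force'])
    print(" offset",(R.T@(np.array(p)-s['eef_pos'])).round(4),"twist to jig",round(-((tw+90)%180-90),2),"zaxis",R[:,2].round(4),"q6",s['qpos'][5].round(2))
E
python3 - <<'E'
from h import *
go([.6228,.2939,.2])
c=ctrl.calibration("wrist");im=ctrl.read_camera("wrist");cv2.imwrite("pics/w1.png",cv2.resize(im,(800,600)))
print([tuple(np.array(proj(c,[.6228,.2939,z]))/.64) for z in(.14,.04)])
E
```

```text
t 0.1 tcp [ 0.1786 -0.6504  0.2411] F [-0.3 -0.2  0.1] open mm 85.3 ff 0.0
 offset [ 0.6782 -0.793   0.043 ] twist to jig -0.79 zaxis [-2.0e-04  2.2e-03 -1.0e+00] q6 -0.15
[(np.float64(1091183.0178973489), np.float64(879287.3093792694)), (np.float64(9717.022831965718), np.float64(8202.38996420144))]
```

View pics/w1.png

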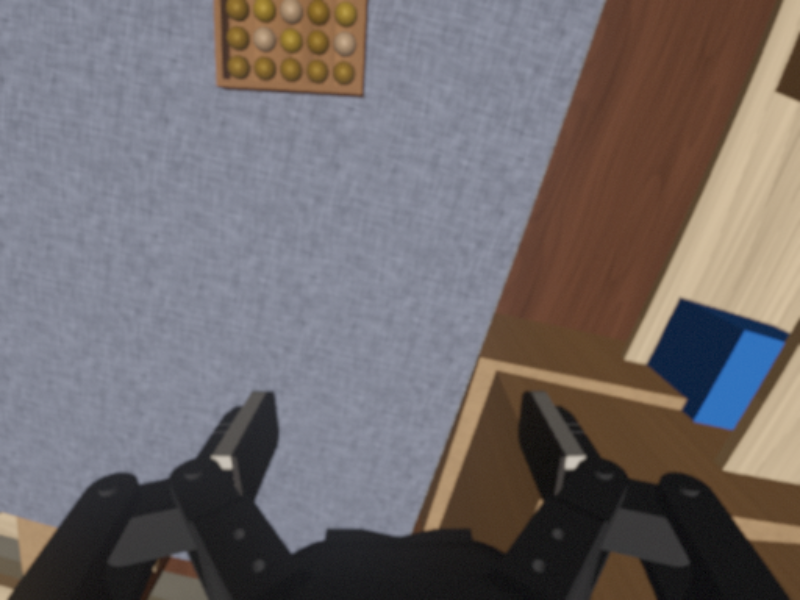

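Both moves were refused because each row needs a twist, so this picture only shows the start spot: the fingers, and the bead tray at (290,40). I'll resend with twist.

step_arm(
  motion=[
    {"offset":[0.035,-0.034,0],"twist":0},
    {"offset":[0.07,-0.067,0],"twist":0},
    {"offset":[0.105,-0.1,0],"twist":0},
    {"offset":[0.14,-0.134,0],"twist":0},
    {"offset":[0.175,-0.167,0],"twist":0},
    {"offset":[0.21,-0.2,0],"twist":0},
    {"offset":[0.245,-0.234,0],"twist":0},
    {"offset":[0.28,-0.267,0],"twist":0},
    {"offset":[0.315,-0.3,0],"twist":0},
    {"offset":[0.35,-0.334,0],"twist":0},
    {"offset":[0.385,-0.367,0],"twist":-0.8},
    {"offset":[0.423,-0.403,0],"twist":-0.8},
  ],
  gripper=0.085,
  grip_force=40,
)

```text
time: 1.35
eef_pos: [0.4792, -0.1505, 0.2423]
tcp_rot: [0.99, 0.14, 0.0, 0.0]
contact_force: [0.7, -0.6, -1.0]
opening: 0.995
finger_force: 0.0
```

step_arm(
  motion=[
    {"offset":[0.025,-0.039,0],"twist":0},
    {"offset":[0.05,-0.078,0],"twist":0},
    {"offset":[0.075,-0.117,0],"twist":0},
    {"offset":[0.1,-0.156,0],"twist":0},
    {"offset":[0.125,-0.195,0],"twist":0},
    {"offset":[0.15,-0.234,0],"twist":0},
    {"offset":[0.175,-0.273,0],"twist":0},
    {"offset":[0.2,-0.312,0],"twist":0},
    {"offset":[0.225,-0.351,0.01],"twist":0},
    {"offset":[0.255,-0.39,0.02],"twist":0},
    {"offset":[0.255,-0.39,0.04],"twist":0},
    {"offset":[0.255,-0.39,0.04],"twist":0},
  ],
)

```text
time: 2.55
eef_pos: [0.6131, 0.2939, 0.1975]
tcp_rot: [0.99, 0.142, -0.004, 0.001]
contact_force: [-0.7, -0.8, -0.2]
opening: 0.998
finger_force: 0.0
```

Run:
```python
from h import *
go([.6228,.2939,.2])
c=ctrl.calibration("wrist");im=ctrl.read_camera("wrist");cv2.imwrite("pics/w2.png",cv2.resize(im,(800,600)))
print([tuple(np.array(proj(c,[.6228,.2939,z]))/.64) for z in(.14,.04)])
```

```text
t 2.55 tcp [0.6131 0.2939 0.1975] F [-0.7 -0.8 -0.2] open mm 85.3 ff 0.0
 offset [ 0.0093  0.0027 -0.0025] twist to jig 0.14 zaxis [-0.0077 -0.0026 -1.    ] q6 1.59
[(np.float64(403.4527551046742), np.float64(321.54172008965116)), (np.float64(401.5702222278124), np.float64(268.1099426506915))]
```

View pics/w2.png

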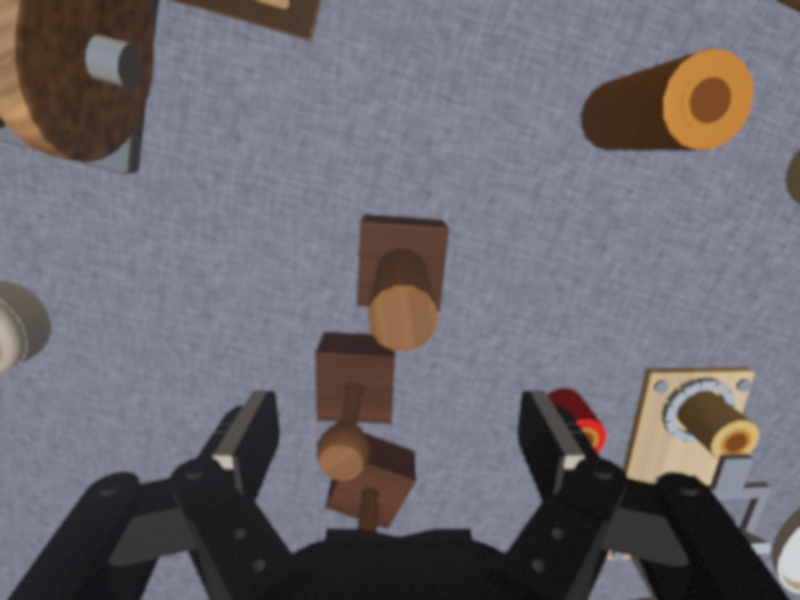

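The peg top is at (403,317), against a predicted (403,321.5). That is about 2 mm further along tool x, within the calibration error, so I'll split the difference and descend.

step_arm(
  motion=[
    {"offset":[0.01,0.0027,0],"twist":0},
    {"offset":[0.01,0.0027,0],"twist":0},
    {"offset":[0.01,0.0027,0.01],"twist":0},
    {"offset":[0.01,0.0027,0.02],"twist":0},
    {"offset":[0.01,0.0027,0.03],"twist":0},
  ],
)

```text
time: 3.1
eef_pos: [0.6253, 0.2929, 0.1713]
tcp_rot: [0.99, 0.14, -0.0, 0.0]
contact_force: [-0.4, 0.3, -0.8]
opening: 0.996
finger_force: 0.0
```

Run:
```python
from h import *
go([.6238,.294,.115])
```

```text
t 3.1 tcp [0.6253 0.2929 0.1713] F [-0.4  0.3 -0.8] open mm 85.1 ff 0.0
 offset [-0.0011 -0.0015  0.0563] twist to jig -0.02 zaxis [-6.e-04 -1.e-04 -1.e+00] q6 1.58
```

step_arm(
  motion=[
    {"offset":[-0.001,-0.0012,0.02],"twist":0},
    {"offset":[-0.001,-0.0012,0.04],"twist":0},
    {"offset":[-0.001,-0.0012,0.056],"twist":0},
    {"offset":[-0.001,-0.0012,0.056],"twist":0},
    {"offset":[-0.001,-0.0012,0.056],"twist":0},
  ],
)

```text
time: 3.6
eef_pos: [0.6241, 0.2942, 0.1159]
tcp_rot: [0.99, 0.14, -0.0, 0.0]
contact_force: [0.1, 1.0, 0.1]
opening: 0.992
finger_force: 0.0
```

step_arm(
  motion=[
    {"offset":[0,0,0],"twist":0},
    {"offset":[0,0,0],"twist":0},
    {"offset":[0,0,0],"twist":0},
    {"offset":[0,0,0],"twist":0},
    {"offset":[0,0,0],"twist":0},
    {"offset":[0,0,0],"twist":0},
    {"offset":[0,0,0],"twist":0},
    {"offset":[0,0,0],"twist":0},
  ],
  gripper=0.02,
  grip_force=50,
)

```text
time: 4.4
eef_pos: [0.6249, 0.2944, 0.1175]
tcp_rot: [0.99, 0.14, 0.001, -0.0]
contact_force: [0.5, 0.6, 6.4]
opening: 0.385
finger_force: 50.0
```

Run:
```python
from h import *
go([.6238,.294,.22])
```

```text
t 4.4 tcp [0.6249 0.2944 0.1175] F [0.5 0.6 6.4] open mm 32.9 ff 49.98862715321593
 offset [-1.000e-03  1.000e-04 -1.025e-01] twist to jig 0.01 zaxis [ 1.8e-03  6.0e-04 -1.0e+00] q6 1.58
```

step_arm(
  motion=[
    {"offset":[0,0,-0.008],"twist":0},
    {"offset":[0,0,-0.018],"twist":0},
    {"offset":[0,0,-0.03],"twist":0},
    {"offset":[0,0,-0.045],"twist":0},
    {"offset":[0,0,-0.06],"twist":0},
    {"offset":[0,0,-0.08],"twist":0},
    {"offset":[0,0,-0.1],"twist":0},
    {"offset":[0,0,-0.125],"twist":0},
    {"offset":[0,0,-0.135],"twist":0},
    {"offset":[0,0,-0.135],"twist":0},
  ],
)

```text
time: 5.4
eef_pos: [0.6254, 0.2946, 0.2548]
tcp_rot: [0.99, 0.14, 0.003, -0.0]
contact_force: [0.2, 0.7, -0.2]
opening: 0.385
finger_force: 49.6
```

Run:
```python
from h import *
ca=np.array([.4703,-.0224,0]);p=ca+D*.0035;p[2]=.25;print(p)
go(p)
c=ctrl.calibration("wrist");im=ctrl.read_camera("wrist");cv2.imwrite("pics/w3.png",cv2.resize(im,(800,600)))
s=ctrl.get_state();e=s['eef_pos'];R=Ro.from_quat(s['tcp_rot']).as_matrix()
for z in(-.025,.061,.095):print(z,np.array(proj(c,e+R@[0,0,z]))/.64)
```

```text
[ 0.4669379 -0.0233723  0.25     ]
t 5.4 tcp [0.6254 0.2946 0.2548] F [ 0.2  0.7 -0.2] open mm 32.9 ff 49.57088149676565
 offset [-0.2406  0.2614  0.0035] twist to jig 0.01 zaxis [ 0.0054  0.0016 -1.    ] q6 1.58
-0.025 [397.86808641 448.09554026]
0.061 [397.80005763 337.75345635]
0.095 [397.78563239 314.17805206]
```

View pics/w3.png

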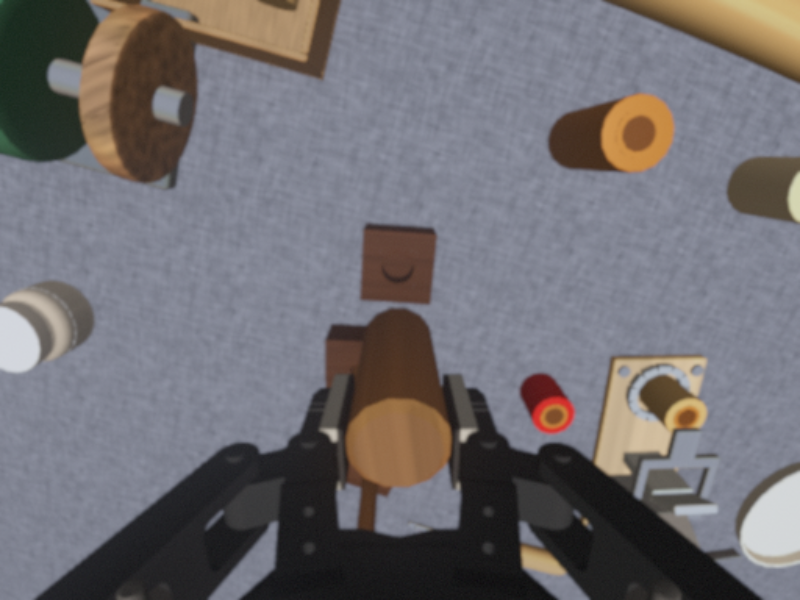

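The peg is held upright, centred on the jaws to about 1 mm, with its top at (399,440). Next I'll carry it over the gap.

step_arm(
  motion=[
    {"offset":[-0.015,0.016,0],"twist":0},
    {"offset":[-0.04,0.043,0],"twist":0},
    {"offset":[-0.07,0.075,0],"twist":0},
    {"offset":[-0.1,0.108,0],"twist":0},
    {"offset":[-0.13,0.141,0],"twist":0},
    {"offset":[-0.16,0.174,0],"twist":0},
    {"offset":[-0.19,0.206,0],"twist":0},
    {"offset":[-0.215,0.233,0.005],"twist":0},
    {"offset":[-0.231,0.25,0.015],"twist":0},
    {"offset":[-0.239,0.2605,0.025],"twist":0},
    {"offset":[-0.239,0.2605,0.03],"twist":0},
    {"offset":[-0.239,0.2605,0.03],"twist":0},
  ],
)

```text
time: 6.65
eef_pos: [0.4666, -0.0219, 0.2196]
tcp_rot: [0.99, 0.14, -0.001, -0.001]
contact_force: [0.3, 0.1, -0.6]
opening: 0.382
finger_force: 49.7
```

Run:
```python
from h import *
p=np.array([.4669,-.0234,.22])
go(p)
t=ctrl.read_camera("top");s=ctrl.read_camera("scene");w=ctrl.read_camera("wrist")
def c(im,x,y,w,h,k): return cv2.resize(im[y:y+h,x:x+w],(w*k,h*k),interpolation=cv2.INTER_CUBIC)
o=np.zeros((600,800,3),np.uint8)
o[:480,:480]=c(s,195,125,80,80,6)     # scene x6 origin (195,125)
o[:384,485:]=cv2.resize(w,(512,384))[:,98:413]
cv2.imwrite("pics/c2.png",o)
st=ctrl.get_state();e=st['eef_pos'];cs=ctrl.calibration("scene")
R=Ro.from_quat(st['tcp_rot']).as_matrix()
ca=np.array([.4703,-.0224,0])
P=lambda q:[round((proj(cs,q)[0]-195+.5)*6-.5),round((proj(cs,q)[1]-125+.5)*6-.5)]
print("foot",P(e+R@[0,0,.0975]),"taper start",P(e+R@[0,0,.0635]))
for x,y,z in((.0159,.02,.106),(.0159,-.02,.106),(-.0319,.02,.106),(-.0319,-.02,.106),(0,.02,.072),(-.016,.02,.072)):
    q=ca+D*x+LAT*y;q[2]=z;print(x,y,z,P(q))
```

```text
t 6.65 tcp [ 0.4666 -0.0219  0.2196] F [ 0.3  0.1 -0.6] open mm 32.6 ff 49.679106627590954
 offset [-0.0001  0.0016 -0.0004] twist to jig 0.0 zaxis [-0.003   0.0014 -1.    ] q6 1.02
foot [237, 264] taper start [234, 198]
0.0159 0.02 0.106 [187, 327]
0.0159 -0.02 0.106 [221, 258]
-0.0319 0.02 0.106 [306, 353]
-0.0319 -0.02 0.106 [337, 283]
0 0.02 0.072 [229, 396]
-0.016 0.02 0.072 [268, 405]
```

View pics/c2.png

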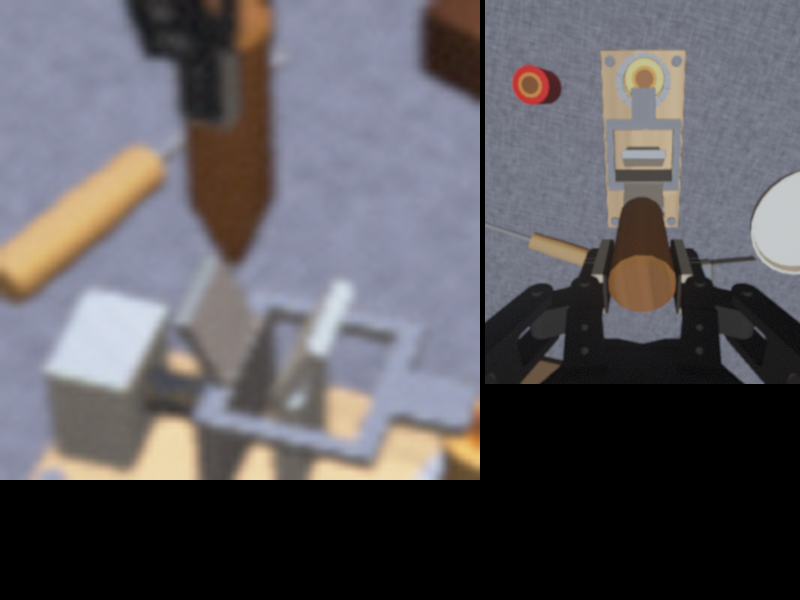

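The foot is at (233,262), against a predicted (237,264). The catch lip at (187,327) and the post lip at (305,352) also match the predictions, so the peg is over the gap. I'll descend.

step_arm(
  motion=[
    {"offset":[0,0.001,0],"twist":0},
    {"offset":[0,0.001,0.01],"twist":0},
    {"offset":[0,0.001,0.02],"twist":0},
    {"offset":[0,0.001,0.028],"twist":0},
    {"offset":[0,0.001,0.034],"twist":0},
    {"offset":[0,0.001,0.04],"twist":0},
    {"offset":[0,0.001,0.046],"twist":0},
    {"offset":[0,0.001,0.052],"twist":0},
    {"offset":[0,0.001,0.058],"twist":0},
    {"offset":[0,0.001,0.062],"twist":0},
  ],
)

```text
time: 7.8
eef_pos: [0.4698, -0.0238, 0.161]
tcp_rot: [0.99, 0.14, 0.003, 0.001]
contact_force: [4.0, 0.7, 5.3]
opening: 0.381
finger_force: 50.3
```

step_arm(
  motion=[
    {"offset":[0,0,0.006],"twist":0},
    {"offset":[0,0,0.012],"twist":0},
    {"offset":[0,0,0.018],"twist":0},
    {"offset":[0,0,0.024],"twist":0},
    {"offset":[0,0,0.028],"twist":0},
  ],
)

```text
time: 8.3
eef_pos: [0.4696, -0.0238, 0.1326]
tcp_rot: [0.99, 0.14, 0.003, 0.001]
contact_force: [4.3, 2.2, 3.3]
opening: 0.384
finger_force: 50.0
```

step_arm(
  motion=[
    {"offset":[-0.0015,0,0.005],"twist":0},
    {"offset":[-0.0015,0,0.01],"twist":0},
    {"offset":[-0.0015,0,0.014],"twist":0},
    {"offset":[-0.0015,0,0.018],"twist":0},
    {"offset":[-0.0015,0,0.02],"twist":0},
    {"offset":[-0.0015,0,0.02],"twist":0},
  ],
)

```text
time: 8.9
eef_pos: [0.4669, -0.0239, 0.1114]
tcp_rot: [0.99, 0.14, 0.001, 0.0]
contact_force: [5.0, 1.5, 1.3]
opening: 0.383
finger_force: 49.9
```

step_arm(
  motion=[
    {"offset":[0,0,0.0015],"twist":0},
    {"offset":[0,0,0.003],"twist":0},
    {"offset":[0,0,0.003],"twist":0},
  ],
)

```text
time: 9.2
eef_pos: [0.4672, -0.0239, 0.1094]
tcp_rot: [0.99, 0.14, 0.001, 0.0]
contact_force: [3.8, 1.8, 6.1]
opening: 0.38
finger_force: 50.3
```

step_arm(
  motion=[
    {"offset":[0.001,0,0],"twist":0},
    {"offset":[0.0025,0,0],"twist":0},
    {"offset":[0.0025,0,0],"twist":0},
  ],
)

```text
time: 9.5
eef_pos: [0.4686, -0.0235, 0.1093]
tcp_rot: [0.99, 0.141, -0.001, 0.0]
contact_force: [0.6, 0.9, 8.2]
opening: 0.382
finger_force: 50.5
```

step_arm(
  motion=[
    {"offset":[0,0,0],"twist":0},
    {"offset":[0,0,0],"twist":0},
    {"offset":[0,0,0],"twist":0},
    {"offset":[0,0,0],"twist":0},
    {"offset":[0,0,0],"twist":0},
  ],
  gripper=0.06,
)

```text
time: 10.0
eef_pos: [0.4678, -0.0231, 0.1078]
tcp_rot: [0.99, 0.14, -0.001, -0.0]
contact_force: [-0.1, 0.6, -0.1]
opening: 0.701
finger_force: 0.0
```

step_arm(
  motion=[
    {"offset":[0,0,-0.01],"twist":0},
    {"offset":[0,0,-0.02],"twist":0},
    {"offset":[0,0,-0.035],"twist":0},
    {"offset":[0,0,-0.055],"twist":0},
    {"offset":[0,0,-0.08],"twist":0},
    {"offset":[0,0,-0.095],"twist":0},
    {"offset":[0,0,-0.1],"twist":0},
    {"offset":[0,0,-0.1],"twist":0},
  ],
)

```text
time: 10.8
eef_pos: [0.469, -0.0233, 0.2098]
tcp_rot: [0.99, 0.14, 0.001, 0.001]
contact_force: [-0.3, 0.8, -0.6]
opening: 0.703
finger_force: 0.0
```

Run:
```python
from h import *
go([.5682,.0059,.17])
t=ctrl.read_camera("top");s=ctrl.read_camera("scene");w=ctrl.read_camera("wrist")
def c(im,x,y,w,h,k): return cv2.resize(im[y:y+h,x:x+w],(w*k,h*k),interpolation=cv2.INTER_CUBIC)
o=np.zeros((600,800,3),np.uint8)
o[:500,:500]=c(s,195,120,100,100,5)
o[:500,505:795]=c(t,225,150,58,100,5)
cv2.imwrite("pics/c3.png",o);cv2.imwrite("pics/w4raw.png",w)
```

```text
t 10.8 tcp [ 0.469  -0.0233  0.2098] F [-0.3  0.8 -0.6] open mm 60.0 ff 0.0
 offset [ 0.1033 -0.0005  0.0401] twist to jig 0.02 zaxis [ 2.8e-03 -8.0e-04 -1.0e+00] q6 1.02
```

View pics/c3.png

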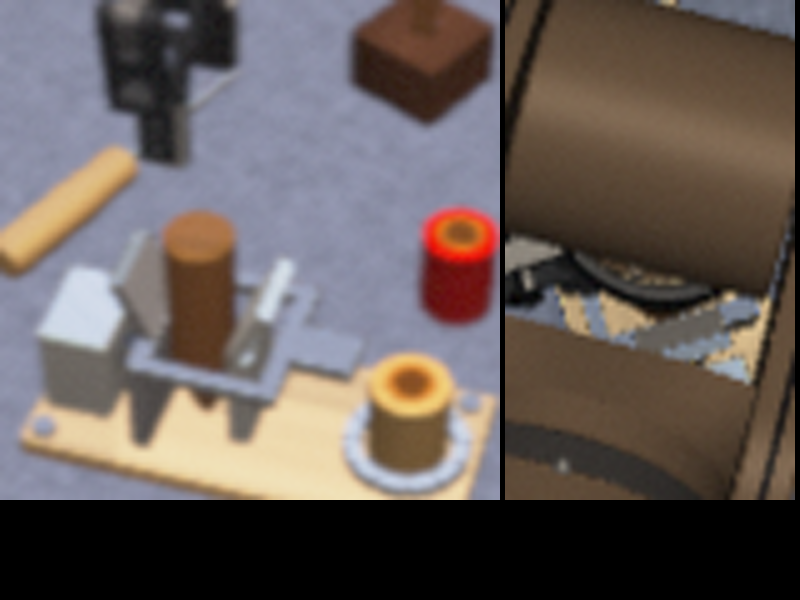

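The peg stands in the gap at (200,290) with the catch open. The tongue tip at (358,355) is clear of the blank's top at (412,382). Next I'll go over the blank and grip it.

step_arm(
  motion=[
    {"offset":[0.015,0,0],"twist":0},
    {"offset":[0.04,0,0],"twist":0},
    {"offset":[0.07,0,0],"twist":0},
    {"offset":[0.095,0,0],"twist":0},
    {"offset":[0.1035,-0.0005,0],"twist":0},
    {"offset":[0.1035,-0.0005,0.02],"twist":0},
    {"offset":[0.1035,-0.0005,0.05],"twist":0},
    {"offset":[0.1035,-0.0005,0.08],"twist":0},
    {"offset":[0.1035,-0.0005,0.09],"twist":0},
    {"offset":[0.1035,-0.0005,0.09],"twist":0},
    {"offset":[0.1035,-0.0005,0.09],"twist":0},
  ],
  gripper=0.076,
)

```text
time: 12.05
eef_pos: [0.5681, 0.006, 0.1193]
tcp_rot: [0.99, 0.14, 0.001, 0.0]
contact_force: [0.0, 0.2, -0.9]
opening: 0.893
finger_force: 0.0
```

Run:
```python
from h import *
go([.5684,.006,.042])
w=ctrl.read_camera("wrist");c=ctrl.calibration("wrist")
P=lambda q:np.array(proj(c,q))/.64
print("pred blank top centre",P([.5684,.006,.062]))
for a in(D,-D,LAT,-LAT):print(P(np.array([.5684,.006,.062])+.02*a).round())
cv2.imwrite("pics/w5.png",cv2.resize(w,(800,600)))
```

```text
t 12.05 tcp [0.5681 0.006  0.1193] F [ 0.   0.2 -0.9] open mm 76.2 ff 0.0
 offset [0.0002 0.     0.0773] twist to jig 0.01 zaxis [ 1.1e-03 -2.0e-04 -1.0e+00] q6 1.12
pred blank top centre [397.16584596 340.72986641]
[397. 378.]
[397. 301.]
[439. 341.]
[356. 341.]
```

View pics/w5.png

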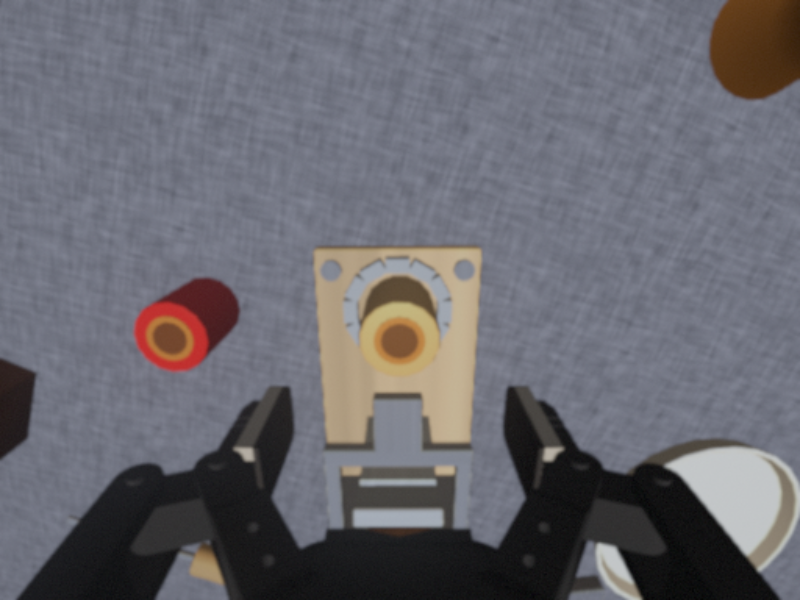

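The blank's top is at (400,340), against a predicted (397,341), and the tongue at (397,395) is clear of it. I'll descend and grip.

step_arm(
  motion=[
    {"offset":[0,0.001,0.015],"twist":0},
    {"offset":[0,0.001,0.035],"twist":0},
    {"offset":[0,0.001,0.055],"twist":0},
    {"offset":[0,0.001,0.07],"twist":0},
    {"offset":[0,0.001,0.076],"twist":0},
    {"offset":[0,0.001,0.076],"twist":0},
  ],
)

```text
time: 12.7
eef_pos: [0.5674, 0.0052, 0.0414]
tcp_rot: [0.99, 0.14, -0.001, -0.0]
contact_force: [-0.1, 0.4, -0.5]
opening: 0.884
finger_force: 0.0
```

step_arm(
  motion=[
    {"offset":[0,0,0],"twist":0},
    {"offset":[0,0,0],"twist":0},
    {"offset":[0,0,0],"twist":0},
    {"offset":[0,0,0],"twist":0},
    {"offset":[0,0,0],"twist":0},
    {"offset":[0,0,0],"twist":0},
    {"offset":[0,0,0],"twist":0},
    {"offset":[0,0,0],"twist":0},
  ],
  gripper=0.025,
  grip_force=30,
)

```text
time: 13.5
eef_pos: [0.5689, 0.005, 0.0436]
tcp_rot: [0.99, 0.14, 0.001, 0.0]
contact_force: [-1.1, -0.1, 5.7]
opening: 0.457
finger_force: 30.7
```

step_arm(
  motion=[
    {"offset":[0,0,-0.006],"twist":0},
    {"offset":[0,0,-0.014],"twist":0},
    {"offset":[0,0,-0.025],"twist":0},
    {"offset":[0,0,-0.04],"twist":0},
    {"offset":[0,0,-0.06],"twist":0},
    {"offset":[0,0,-0.08],"twist":0},
    {"offset":[0,0,-0.1],"twist":0},
    {"offset":[0,0,-0.12],"twist":0},
    {"offset":[0,0,-0.13],"twist":0},
    {"offset":[0,0,-0.13],"twist":0},
  ],
)

```text
time: 14.5
eef_pos: [0.5692, 0.005, 0.175]
tcp_rot: [0.99, 0.14, 0.002, 0.001]
contact_force: [-0.5, 1.3, -0.0]
opening: 0.46
finger_force: 30.4
```

Run:
```python
from h import *
go([.4599,-.2617,.17])
```

```text
t 14.5 tcp [0.5692 0.005  0.175 ] F [-0.5  1.3 -0. ] open mm 39.3 ff 30.37807524204254
 offset [-0.1791  0.2258  0.0047] twist to jig 0.02 zaxis [ 4.7e-03 -8.0e-04 -1.0e+00] q6 1.12
```

step_arm(
  motion=[
    {"offset":[-0.005,0.015,0],"twist":0},
    {"offset":[-0.02,0.04,0],"twist":0},
    {"offset":[-0.045,0.07,0],"twist":0},
    {"offset":[-0.07,0.1,0],"twist":0},
    {"offset":[-0.1,0.13,0],"twist":0},
    {"offset":[-0.125,0.16,0],"twist":0},
    {"offset":[-0.15,0.19,0],"twist":0},
    {"offset":[-0.168,0.213,0],"twist":0},
    {"offset":[-0.177,0.2235,0.01],"twist":0},
    {"offset":[-0.178,0.225,0.03],"twist":0},
    {"offset":[-0.178,0.225,0.05],"twist":0},
    {"offset":[-0.178,0.225,0.06],"twist":0},
  ],
)

```text
time: 15.7
eef_pos: [0.4576, -0.2591, 0.1086]
tcp_rot: [0.99, 0.14, -0.002, -0.002]
contact_force: [0.2, -0.4, -1.0]
opening: 0.461
finger_force: 30.4
```

step_arm(
  motion=[
    {"offset":[0,0,0.015],"twist":0},
    {"offset":[0,0,0.03],"twist":0},
    {"offset":[0,0,0.045],"twist":0},
    {"offset":[0,0,0.055],"twist":0},
    {"offset":[0,0,0.062],"twist":0},
    {"offset":[0,0,0.067],"twist":0},
    {"offset":[0,0,0.067],"twist":0},
    {"offset":[0,0,0.067],"twist":0},
  ],
)

```text
time: 16.5
eef_pos: [0.4599, -0.2607, 0.0458]
tcp_rot: [0.99, 0.14, 0.0, 0.0]
contact_force: [0.2, 0.7, -1.1]
opening: 0.456
finger_force: 30.4
```

Blank's bottom is about 8 mm above the floor; lowering slowly.

step_arm(
  motion=[
    {"offset":[0,0,0.002],"twist":0},
    {"offset":[0,0,0.004],"twist":0},
    {"offset":[0,0,0.006],"twist":0},
    {"offset":[0,0,0.007],"twist":0},
    {"offset":[0,0,0.008],"twist":0},
    {"offset":[0,0,0.008],"twist":0},
  ],
)

```text
time: 17.1
eef_pos: [0.4595, -0.2604, 0.0376]
tcp_rot: [0.99, 0.14, -0.0, -0.0]
contact_force: [-2.0, 1.1, 1.5]
opening: 0.459
finger_force: 30.6
```

step_arm(
  motion=[
    {"offset":[0,0,0.001],"twist":0},
    {"offset":[0,0,0.0015],"twist":0},
    {"offset":[0,0,0.0015],"twist":0},
  ],
)

```text
time: 17.4
eef_pos: [0.4595, -0.2605, 0.0376]
tcp_rot: [0.99, 0.141, -0.001, -0.001]
contact_force: [-4.8, 2.8, 10.8]
opening: 0.456
finger_force: 31.5
```

It's seated on the dish floor (10.8 N up). Now to ease off, release and withdraw.

step_arm(
  motion=[
    {"offset":[0,0,-0.001],"twist":0},
    {"offset":[0,0,-0.001],"twist":0},
  ],
)

```text
time: 17.6
eef_pos: [0.4596, -0.2606, 0.0376]
tcp_rot: [0.99, 0.14, -0.0, 0.0]
contact_force: [-3.6, 2.0, 6.4]
opening: 0.454
finger_force: 30.8
```

step_arm(
  motion=[
    {"offset":[0,0,0],"twist":0},
    {"offset":[0,0,0],"twist":0},
    {"offset":[0,0,0],"twist":0},
    {"offset":[0,0,0],"twist":0},
    {"offset":[0,0,0],"twist":0},
    {"offset":[0,0,0],"twist":0},
  ],
  gripper=0.07,
)

```text
time: 18.2
eef_pos: [0.4595, -0.2605, 0.0367]
tcp_rot: [0.99, 0.14, -0.0, -0.0]
contact_force: [-0.1, 0.1, -0.4]
opening: 0.821
finger_force: 0.0
```

step_arm(
  motion=[
    {"offset":[0,0,-0.01],"twist":0},
    {"offset":[0,0,-0.025],"twist":0},
    {"offset":[0,0,-0.045],"twist":0},
    {"offset":[0,0,-0.07],"twist":0},
    {"offset":[0,0,-0.1],"twist":0},
    {"offset":[0,0,-0.13],"twist":0},
    {"offset":[0,0,-0.16],"twist":0},
    {"offset":[0,0,-0.18],"twist":0},
    {"offset":[0,0,-0.18],"twist":0},
    {"offset":[0,0,-0.18],"twist":0},
  ],
)

```text
time: 19.2
eef_pos: [0.4595, -0.2605, 0.2176]
tcp_rot: [0.99, 0.14, 0.001, 0.001]
contact_force: [0.7, 0.2, -0.4]
opening: 0.824
finger_force: 0.0
```

Run:
```python
from h import *
go([.46,-.26,.2])
s=ctrl.read_camera("scene");cv2.imwrite("pics/f.png",cv2.resize(s[110:310,100:340],(720,600),interpolation=cv2.INTER_CUBIC))
```

```text
t 19.2 tcp [ 0.4595 -0.2605  0.2176] F [ 0.7  0.2 -0.4] open mm 70.4 ff 0.0
 offset [ 0.0005 -0.0003  0.0176] twist to jig 0.02 zaxis [ 0.0012 -0.0011 -1.    ] q6 0.58
```

View pics/f.png

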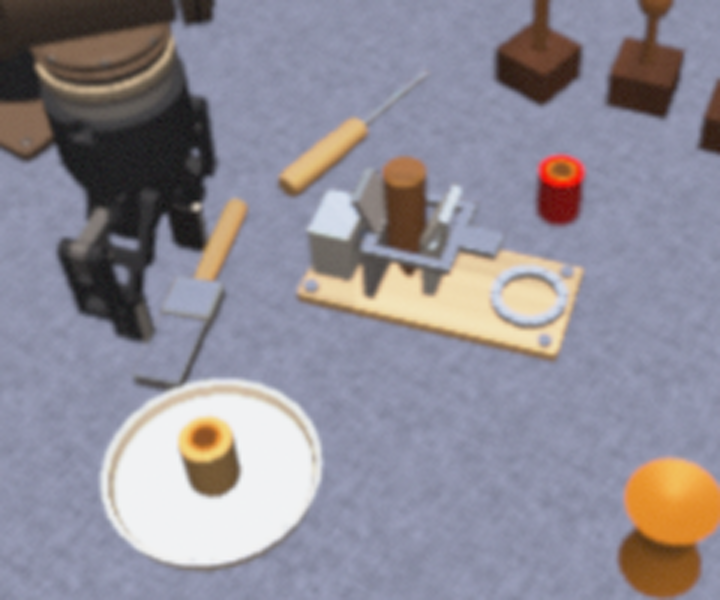

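The blank stands upright in the dish at (210,455). The peg stands in the jig at (405,210) with the catch open, and the gripper is clear of everything.

```bash
python3 -c "
from plant import ctrl;print(ctrl.sign_off())"
```

```text
the job is handed in; nothing more can be done
None
```

The job is handed in at about 19 s: the peg is left standing in the jig holding the catch open, and the blank stands upright in the white dish, set down gently; the sign-off returned no verdict.

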